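Uncap the microscope eyepiece and reset its dioptre ring

ROBOT

A 7-joint arm with a two-finger parallel gripper is mounted at the origin on a cart in front of the work surface, level with it; the furniture and walls round the work are solid. World frame = base frame: x ahead of the robot, y to its left, z up, the work surface at z = 0. Lengths are in mm, angles in rad, forces in N, time in s.
With the tool pointing down it reaches from about 375 to 925 mm from the base axis. Payload 3.1 kg.
Tool frame: the origin (TCP) lies midway between the tips of the shut fingers; the grasp point (between the pads) lies 19 mm behind it; z points along the fingers, y is the line along which they close (so a half turn about z gives the same grasp; the last joint's range is limited). The gripper opens to 85 mm and grips with 20 to 120 N. Pads are 22 mm wide; open, the fingers measure 114 mm over their backs; the gripper's body (76 mm by 85 mm) begins 54 mm behind the grasp point. The pads swing forward as they close: fully open they stand 13 mm farther back than shut.
Start: joints at [1.229, 0.383, 0.044, 1.598, -0.018, 1.161, -0.05], TCP at [156.925, -630.775, 231.269] pointing down, gripper open.
Joint ranges: [-2.61, 2.61], [-0.41, 2.15], [-1.48, 1.57], [0, 2.5], [-1.57, 4.71], [0.05, 1.97], [-2.85, 2.85]. Speed limits (rad/s): [2.79, 2.79, 3.14, 3.14, 3.14, 3.14, 3.14].

INTERFACE

Orientations are given as a 3x3 rotation matrix whose columns are the frame's x, y, z axes.
In Python, from bench import ctrl, vision, job gives the robot as it stands. The module is installed in compiled form; this text tells all that it offers.
- The arm moves only by the tool play_rows, never from a script. Its argument "rows" is one flat list of numbers, 6 for each row, row after row: the shift along the world's x, y, z in m, then the turn, a rotation vector about the world's x, y, z in degrees. A call has exactly 5 rows; each row shifts and turns the commanded pose from where the row before left it; what a row does not reach is not made up. A row lasts 1/8 s, in which the tool goes at most 62.5 mm and 10.7 degrees, less where a joint would pass 70% of its speed; a pose out of reach is approached as far as the arm can. A call is refused whole if a number of a shift passes 0.0625 or a number of a turn 10.7, either way. A call with a gripper value outside its range is refused whole. "grip" is the closure in counts, from 0 (fully open) to 255 (shut), set as the call begins (left out, the last holds). The fingers move at their own pace and stop on an object; "squeeze" is the grip in N (left out, the last holds). Time passes only in rows, so rows that do not move let the fingers close, or fill a call up. It gives the time, the measured TCP pose, the force, the opening and the grip force at its end, in the units of the state.
- ctrl.sense(): the state, without advancing time (a new reading comes with each control period).
- vision.capture(name): name is "scene" or "top" or "wrist"; returns a dict with "frame" (384x512x3 uint8, red, green, blue), "z_map" (384x512 float32, mm along the optical axis (not along the pixel's ray), 0 where there is no reading), "fovy" (degrees; the focal length in pixels is half the picture's height over the tangent of half this angle, whatever the lens; pixels are square), "cx", "cy" (the principal point, pixels), "distortion" ([k1, k2, p1, p2, k3] as OpenCV has them; the pictures are not rectified), "R" (3x3) and "t" (3): a world point X has camera coordinates R X + t; the wrist camera has in their place "T_tool_cam" (4x4, takes a point from camera to tool coordinates, whose origin is the TCP and whose axes are the flange's). Camera axes: x right, y down, z forward; pixel columns grow to the right and rows downward; lengths in mm; the calibration is good to about 2 mm. A picture is of the moment at which its call begins: read the wrist's pose just before it.
- job.close_job(): hands the job in; it is judged then, once.
The state is a dict: "time": time; "joint_positions": joint angles; "dq": joint speeds; "joint_torque": joint torques, N m; "position": TCP position; "tool_rot": TCP orientation; "contact_force": force on the tool from outside, world axes, zero at the start; "torque": the same for the moment, N m; "opening": opening from 0.0 (shut) to 1.0 (fully open); "grip_force": force on a finger pad.
Only numpy, scipy, OpenCV 4.12 (cv2) and the standard library are available. Lean on these libraries where they do the work, as an engineer would, in place of code of your own. Each camera call takes 0.05 s, during which the arm holds its last target. There are 200 camera calls.

TASK

Get the microscope ready for the next user: take the dust cap off the eyepiece and set it down on a free spot of the bench (do not drop it), and turn the slim dioptre ring on the eyepiece until its long zero line meets the index line on the collar below it. Hold only the ring while turning, without gripping or pressing on the eyecup above it or the collar below it, and leave the other things on the bench where they are.

Things in the scene. Friction and masses are not known exactly. Their poses are not given: they have to be found in the camera images.
- dioptre_ring (a joint): Angle of the dioptre ring in rad: 0 = its long black line exactly meets the white index line of the collar below; positive = the line stands counter-clockwise of the index, seen looking at the eyepiece from the user's end. It starts 0.5 to 1.3 rad counter-clockwise, so it must be turned clockwise (seen from there). End stops at -1.6 and +1.6. It turns with light, even drag (about 0.06 N m) and stays where it is left.
- ring_center (a point): Centre of the dioptre ring, on the eyepiece axis, half-way through its width. The ring is the slim knurled bare-metal ring of the eyepiece: 45 mm across, 12 mm wide along the axis (6 mm each way from this point), can be pinched anywhere round it; a long black line (the zero mark) runs over its rim, with short ticks beside it. Its z axis is the eyepiece axis, pointing out of the eyepiece towards the user, 40 degrees from vertical.
- eyecup: Fixed black rubber eyecup, 33 mm across and 30 mm long, directly above the ring. Origin at the centre of its lower end, on the ring's upper face (6 mm outwards along the axis from the ring's centre). z axis = eyepiece axis, pointing outwards and upwards to the user, 40 degrees from vertical; its tip is about 0.30 m above the bench. x axis points to the side of the eyepiece where the index line is.
- index_collar: Fixed black collar directly below the ring, 48 mm across and 12.5 mm long (slightly wider than the ring), with a white index line. Origin at the centre of its lower end, z axis as the eyecup's; its upper face lies 12.5 mm along z, 1.5 mm below the ring's lower face. Below it the bare tube is 30 mm thick.
- microscope: White upright microscope that does not move: foot 190 x 130 mm, 300 mm high with its eyepiece; origin under the centre of the foot, z up, x from the user's side to the back. The eyepiece leans towards -x; in this frame the ring's centre is at (-0.093, 0, 0.269).
- cap_center (a point): Centre of the loose grey plastic dust cap, half-way up: a round cap 41 mm across and 28 mm high, closed at the top, 2.5 mm wall, about 20 g. It sits loosely (1.5 mm play all round, no catch) over the eyecup, its skirt 25 mm down over it and ending 5 mm above the ring's upper face. Its z axis points from the open end to the closed end, outwards along the eyepiece at the start.
- dust_cap: The same dust cap; origin at the centre of its open end, 14 mm from its centre. Free bench for it: the strip between the robot and the microscope's foot, from 0.1 to 0.35 m right of straight ahead (the dish lies left of that).
- petri_dish: Bystander: closed round pink-brown dish lying flat, 57 mm across, 4 mm high. Origin at the centre of its underside.
- dropper_bottle: Bystander: small white dropper bottle with a white cap, standing, 25 mm across, 56 mm high. Origin at the centre of its underside.
- green_cup: Bystander: small green cup, 47 mm across, 38 mm high. Origin at the centre of its underside.
- test_cassette_4: Bystander: flat white test cassette, 37 x 62 x 6 mm, the one at the right-hand end of the row of cassettes. Origin at the centre of its underside.
- marker_pen: Bystander: black marker lying on the bench, 136 mm long, 12 mm thick. Origin at the centre of its underside.
Things that resemble listed ones, but are neither listed nor needed, are in the scene too. Of the things shaped like the dust_cap, the grey one is meant.

How it is judged (in metres and radians):
At the end, for the whole second after the job is handed in: The dioptre ring's long zero line is within 0.12 rad (7 degrees, 2.7 mm at its rim) of the index line and the ring is at rest; the dust cap lies still on the bench itself (any way up; its centre less than 25 mm above the bench), not on or against the dish or the listed cassette (value of joint dioptre_ring between -0.12 and 0.12 rad and velocity of joint dioptre_ring between -0.05 and 0.05 rad/s and height (world z) of cap_center between 0.005 and 0.025 m and linear speed of dust_cap below 0.02 m/s and contact force between dust_cap and petri_dish below 0.05 N and contact force between dust_cap and test_cassette_4 below 0.05 N); the robot touches nothing.
It fails at once if the robot presses on or grips the eyecup (more than 3 N) (contact force between any of the fingers, the arm and eyecup above 3 N).
It fails at once if the robot presses on or grips the index collar (more than 3 N) (contact force between any of the fingers, the arm and index_collar above 3 N).
It fails at once if the dust cap is dropped or thrown (moves faster than 0.8 m/s with no finger on it) (linear speed of dust_cap above 0.8 m/s and contact force between the fingers and dust_cap below 0.05 N).
It fails at once if a bystander is moved more than 30 mm (distance of any of petri_dish, dropper_bottle, green_cup, test_cassette_4, marker_pen from where it was at the start of the episode above 0.03 m).
It also fails if it takes over 54 s, if anything falls off the work surface, if the arm or the gripper's body presses on something with over 40 N, if the wrist force passes 120 N, or if a joint passes its speed limit or range.

## Working session

There is one attempt and no reset: what is moved stays moved. The work goes in short steps, Python scripts to look and compute and a tool call to move; the robot and the scene stay as the last step left them, time stands still between calls to the robot, and variables do not carry over. Pictures are saved under pics/ and viewed, at most 13 in all, crops included, and the job is handed in when it is done.

Besides the shell and the picture viewer there is one more tool, called as name(argument=value, ...), one argument or row to a line, values as JSON. play_rows: Moves the arm, as the interface text tells. Its arguments: {"type":"object","properties":{"rows":{"type":"array","items":{"type":"number"}},"grip":{"type":"number"},"squeeze":{"type":"number"}},"required":["rows"]}

```bash
mkdir -p pics
cat > h.py <<'E'
import numpy as np, cv2
from bench import ctrl, vision, job
def K(c):
    f=192/np.tan(np.radians(c["fovy"])/2)
    return np.array([[f,0,c["cx"]],[0,f,c["cy"]],[0,0,1.]])
def ext(c,s=None):
    if "R" in c: return np.array(c["R"]),np.array(c["t"]).ravel()
    T=np.array(c["T_tool_cam"]); Rt=np.array(s["tool_rot"]);p=np.array(s["position"])
    Rc=Rt@T[:3,:3]; o=Rt@T[:3,3]+p
    return Rc.T,-Rc.T@o
def cloud(c,s=None):
    R,t=ext(c,s);z=c["z_map"];v,u=np.mgrid[:384,:512]
    n=cv2.undistortPoints(np.stack([u,v],-1).reshape(-1,1,2).astype(np.float64),K(c),np.array(c["distortion"])).reshape(384,512,2)
    P=np.dstack([n[...,0]*z,n[...,1]*z,z])
    return (P-t)@R
def proj(c,X,s=None):
    R,t=ext(c,s); return cv2.projectPoints(np.array(X,float).reshape(-1,3),cv2.Rodrigues(R)[0],t,K(c),np.array(c["distortion"]))[0].reshape(-1,2)
def snap(n,fn):
    s=ctrl.sense();c=vision.capture(n);cv2.imwrite("pics/"+fn,c["frame"][...,::-1]);np.savez("pics/"+fn[:-4],P=cloud(c,s),f=c["frame"]);return s,c
E
python3 - <<'E'
from h import *
s=ctrl.sense();print(s)
ims=[]
for n in ("scene","top"):
    s,c=snap(n,n+"0.png");R,t=ext(c,s);print(n,c["fovy"],-R.T@t,R[2]);ims.append(c["frame"])
cv2.imwrite("pics/both.png",cv2.resize(np.vstack(ims),(800,600) if 0 else (400,600))[...,::-1])
E
```

```text
{'time': 0.0, 'joint_positions': array([ 1.22921451,  0.38388592,  0.04383651,  1.5996191 , -0.01793722,
        1.16118468, -0.04993123]), 'dq': array([ 0.00054741,  0.00097593, -0.00128408,  0.00154738, -0.00072429,
       -0.00059312, -0.00223105]), 'joint_torque': array([-4.53232233e-04, -4.33464074e+01,  1.02419883e+00, -2.49515283e+01,
        1.05315392e-02,  1.13911086e-02, -7.03306512e-06]), 'position': array([ 156.66220297, -629.84415641,  229.83339139]), 'tool_rot': array([[ 9.70424666e-01,  2.41402952e-01, -7.63472657e-04],
       [ 2.41404132e-01, -9.70421204e-01,  2.59454559e-03],
       [-1.14559090e-04, -2.70211649e-03, -9.99996343e-01]]), 'contact_force': array([ 0.48787391,  0.02861617, -0.60201728]), 'torque': array([ 0.00805819,  0.01496597, -0.00179604]), 'grip_force': 0.0, 'opening': 1.0005757056921607}
scene 54.1041613234071 [-83.57125545 577.38817585 788.88287827] [ 0.62414723 -0.55846901 -0.54639968]
top 44.70819479407097 [ 475.24657398  -24.77106682 1616.51608337] [ 0.08408811  0.00593014 -0.99644068]
```

View pics/scene0.png

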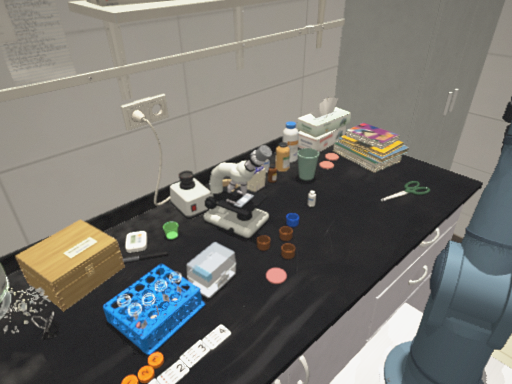

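View pics/top0.png

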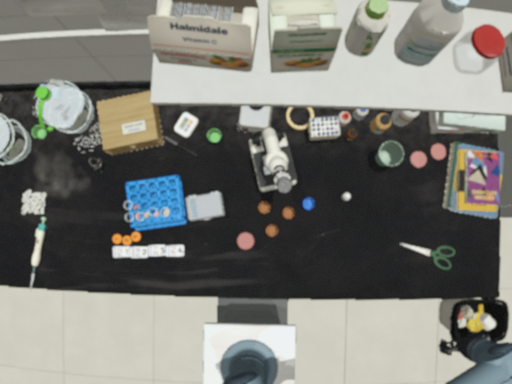

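The scene view shows the microscope with the grey cap at about (262,153). In the top view the foot is near (272,165) and the cap near (284,184). The dish is at (246,241), and the bench to the right of it (x 300-340, y 215-280) looks free.

Run:
```python
from h import *
for n,(u0,u1,v0,v1) in (("scene",(200,285,135,240)),("top",(240,310,120,200))):
    d=np.load(f"pics/{n}0.npz");P=d["P"]
    img=cv2.resize(d["f"][v0:v1,u0:u1],None,fx=5,fy=5,interpolation=cv2.INTER_CUBIC);cv2.imwrite(f"pics/{n}c.png",img[...,::-1])
    Q=P[v0:v1,u0:u1].reshape(-1,3)
    m=(Q[:,2]>230)&(Q[:,2]<330)&(Q[:,0]<720); print(n,m.sum(),Q[m].min(0),Q[m].max(0),Q[m].mean(0))
    m=(Q[:,2]>8)&(Q[:,2]<60)&(Q[:,0]<900); q=Q[m][:,:2].astype(np.float32); print("foot",cv2.minAreaRect(q))
P=np.load("pics/top0.npz")["P"]
for k in ((284,184),(246,241),(264,208),(288,212),(272,230),(308,203),(346,197),(320,250),(280,190),(284,176)): print(k,P[k[1],k[0]].round())
P=np.load("pics/scene0.npz")["P"]
for k in ((262,153),(266,158),(256,157),(250,162),(246,164)): print(k,P[k[1],k[0]].round())
a=cv2.imread("pics/scenec.png");b=cv2.imread("pics/topc.png");h=525
b=cv2.resize(b,(int(b.shape[1]*.95),int(b.shape[0]*.95)))
c=np.zeros((525,a.shape[1]+b.shape[1],3),np.uint8);c[:a.shape[0],:a.shape[1]]=a;c[:b.shape[0],a.shape[1]:]=b;cv2.imwrite("pics/c0.png",c)
```

```text
scene 453 [ 586.05983172 -117.06295744  230.04641231] [687.78554924 -54.08275391 313.24124907] [623.71474733 -78.62762491 272.8483685 ]
foot ((785.1904296875, -166.36380004882812), (290.16485595703125, 496.7820129394531), 43.26236343383789)
top 466 [ 586.68958572 -113.86596677  230.26517243] [693.60357281 -54.78408785 314.42312071] [636.54143205 -84.46287185 273.47706634]
foot ((723.5845947265625, -75.02490234375), (279.9516906738281, 239.14527893066406), 1.7070047855377197)
(284, 184) [608. -93. 309.]
(246, 241) [439.  18.   7.]
(264, 208) [554. -42.   8.]
(288, 212) [ 542. -125.    5.]
(272, 230) [478. -71.   7.]
(308, 203) [ 574. -194.    4.]
(346, 197) [ 594. -317.   55.]
(320, 250) [ 413. -238.    3.]
(280, 190) [592. -83. 289.]
(284, 176) [633. -94. 290.]
(262, 153) [598. -77. 299.]
(266, 158) [593. -88. 281.]
(256, 157) [622. -76. 278.]
(250, 162) [644. -72. 254.]
(246, 164) [653. -64. 247.]
```

View pics/c0.png

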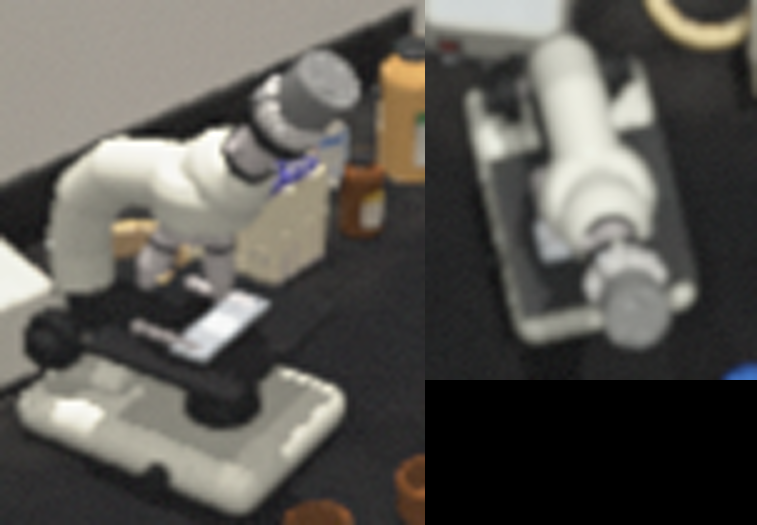

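The crop shows the grey cap with its top disc facing the user and the ring behind it. The foot edges give the microscope's yaw as about 13°, with the eyepiece leaning towards -x and slightly -y. Next I'll fit the cap and the foot.

Run:
```python
from h import *
from scipy.optimize import least_squares
for n,(u0,u1,v0,v1) in (("scene",(240,285,135,180)),("top",(265,310,160,200))):
    d=np.load(f"pics/{n}0.npz");Q=d["P"][v0:v1,u0:u1].reshape(-1,3);F=d["f"][v0:v1,u0:u1].reshape(-1,3).astype(int)
    m=(Q[:,2]>255)&(Q[:,0]<650)&(Q[:,0]>570);Q=Q[m]
    # cap axis/top fit: distance to solid cylinder surface (r 20.5) w/ top plane
    def res(p):
        a=np.array([-np.sin(p[4])*np.cos(p[3]),-np.sin(p[4])*np.sin(p[3]),np.cos(p[4])]);D=Q-p[:3]
        h=D@a;r=np.linalg.norm(D-np.outer(h,a),axis=1)
        R=np.where(h>-28,20.5,np.where(h>-33,16.5,22.5))
        return np.where((h>-46),np.minimum(np.abs(h),np.abs(r-R)),0.3*np.minimum(abs(r-15),abs(r-24)))
    for fix in (0,1):
        f=(lambda p:res(np.r_[p,np.radians(40)])) if fix else res
        x0=[600,-92,305,np.radians(13)]+([] if fix else [np.radians(40)])
        o=least_squares(f,x0,loss="soft_l1",x_scale=[10,10,10,.2]+([] if fix else [.2]));print(n,fix,len(Q),o.x[:3].round(1),np.degrees(o.x[3:]).round(1),o.cost/len(Q))
# foot yaw: white pixels of the foot rim in top view at z 15..50
d=np.load("pics/top0.npz");P=d["P"];v,u=np.mgrid[:384,:512]
w=(d["f"].min(2)>110)&(P[...,2]>12)&(P[...,2]<60)&(u>243)&(u<305)&(v>125)&(v<200)
w=cv2.morphologyEx(w.astype(np.uint8),cv2.MORPH_CLOSE,np.ones((3,3)))>0
q=P[w][:,:2].astype(np.float32);q=q[(q[:,0]>600)&(q[:,0]<850)];print(len(q),cv2.minAreaRect(q),np.median(P[w][:,2]))
```

```text
scene 0 318 [600.6 -97.  300.6] [14.2 41.7] 0.8499723275954743
scene 1 318 [601.1 -97.  301.1] [14.7] 0.8642473018573363
top 0 303 [599.3 -94.2 297.4] [12.1 42.7] 0.9195884963612223
top 1 303 [600.  -93.4 298.4] [10.6] 1.0146306010074415
285 ((725.9579467773438, -83.60702514648438), (225.6753692626953, 192.63087463378906), 2.45143461227417) 28.317840053855242
```

play_rows(
  rows=[0.03, 0.04, 0.014, 0, 0, 8.9, 0.03, 0.04, 0.014, 0, 0, 8.9, 0.03, 0.04, 0.014, 0, 0, 8.9, 0.03, 0.04, 0.014, 0, 0, 8.9, 0.03, 0.04, 0.014, 0, 0, 8.9],
  grip=0,
  squeeze=20,
)

```text
time: 0.72
position: [307.5, -429.0, 301.2]
tool_rot: [[0.519, 0.855, -0.001], [0.855, -0.519, 0.001], [0.0, -0.001, -1.0]]
contact_force: [0.2, -0.7, 0.4]
opening: 0.995
grip_force: 0.0
```

play_rows(
  rows=[0.03, 0.04, 0.014, 0, 0, 8.9, 0.03, 0.04, 0.014, 0, 0, 8.9, 0.03, 0.04, 0.014, 0, 0, 8.9, 0.03, 0.04, 0.014, 0, 0, 8.9, 0.03, 0.04, 0.014, 0, 0, 8.9],
)

```text
time: 1.35
position: [457.3, -229.3, 371.3]
tool_rot: [[-0.229, 0.973, -0.001], [0.973, 0.229, 0.0], [0.0, -0.001, -1.0]]
contact_force: [0.0, -0.4, -0.0]
opening: 1.0
grip_force: 0.0
```

play_rows(
  rows=[0, 0.03, 0.014, 2.25, -9.74, 0, 0, 0.03, 0.014, 2.25, -9.74, 0, 0, 0.03, 0.014, 2.25, -9.74, 0, 0, 0.03, 0, 2.25, -9.74, 0, 0, 0, 0, 0, 0, 0],
)

```text
time: 1.98
position: [454.5, -109.2, 404.1]
tool_rot: [[-0.228, 0.755, 0.614], [0.974, 0.169, 0.153], [0.012, 0.633, -0.774]]
contact_force: [-0.1, 0.6, -0.2]
opening: 0.999
grip_force: 0.0
```

Run:
```python
from h import *
s,c=snap("wrist","w1.png");print(s["joint_positions"].round(2),s["position"].round(1));print(np.array(c["T_tool_cam"]).round(2),c["fovy"],c["distortion"])
a=np.array([-.626,-.145,.766]);r=np.array([624.5,-90,269]);print(proj(c,[r,r+39*a,r-7.5*a],s))
```

```text
[ 0.66 -0.41 -0.17  2.17 -0.65  0.93  0.99] [ 454.5 -109.2  404.1]
[[ 0.0000e+00 -9.5000e-01 -3.1000e-01  7.9990e+01]
 [ 1.0000e+00 -0.0000e+00  0.0000e+00  9.0000e-02]
 [-0.0000e+00 -3.1000e-01  9.5000e-01 -1.4213e+02]
 [ 0.0000e+00  0.0000e+00  0.0000e+00  1.0000e+00]] 61.99204077003588 [-0.00806782  0.          0.          0.          0.        ]
[[300.13770796 182.92472616]
 [304.1613525  192.9381949 ]
 [299.4552597  181.22654779]]
```

View pics/w1.png

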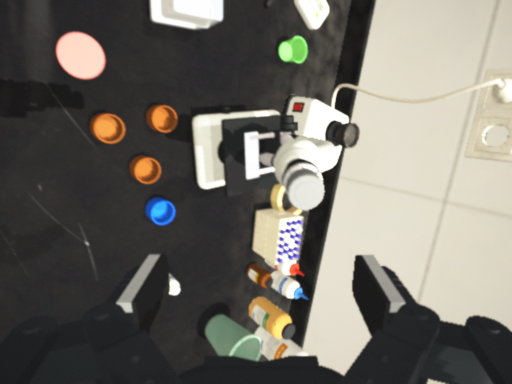

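The wrist view shows the cap disc at about (304,192), which matches the predicted (304,193). The fingers close along the picture's horizontal, with nothing in the way.

play_rows(
  rows=[0.025, 0.001, -0.015, 0, 0, 0, 0.025, 0.001, -0.015, 0, 0, 0, 0.025, 0.001, -0.014, 0, 0, 0, 0.025, 0.001, -0.014, 0, 0, 0, 0.012, 0.002, -0.008, 0, 0, 0],
)

```text
time: 2.65
position: [573.8, -106.8, 350.3]
tool_rot: [[-0.225, 0.744, 0.629], [0.974, 0.173, 0.144], [-0.002, 0.645, -0.764]]
contact_force: [0.5, 0.1, 0.1]
opening: 1.001
grip_force: 0.0
```

Run:
```python
from h import *
from scipy.optimize import least_squares
s,c=snap("wrist","w2.png");print(s["joint_positions"].round(2),s["position"].round(1),s["tool_rot"].round(3))
Q=cloud(c,s).reshape(-1,3);ax=np.array([-.626,-.145,.766]);r=np.array([624.5,-90,269])
D=Q-r;h=D@ax;rr=np.linalg.norm(D-np.outer(h,ax),axis=1);Q=Q[(h>8)&(h<48)&(rr<32)]
def res(p):
    a=np.array([-np.sin(p[4])*np.cos(p[3]),-np.sin(p[4])*np.sin(p[3]),np.cos(p[4])]);D=Q-p[:3]
    h=D@a;r=np.linalg.norm(D-np.outer(h,a),axis=1)
    return np.minimum(np.abs(h),np.abs(r-20.5))
o=least_squares(res,[600,-96,300,.23,.7],loss="soft_l1",x_scale=[10,10,10,.2,.2]);print(len(Q),o.x[:3].round(1),np.degrees(o.x[3:]).round(1))
# disc outline in image
f=c["frame"];z=c["z_map"];P=cloud(c,s);hh=(P-o.x[:3])@ax
m=((abs(hh)<4)&(np.linalg.norm(P-o.x[:3],axis=2)<26)).astype(np.uint8);cn=max(cv2.findContours(m,0,2)[0],key=cv2.contourArea);print(cv2.fitEllipse(cn),proj(c,o.x[:3],s))
```

```text
[ 0.62 -0.13 -0.3   2.09 -0.64  0.66  0.95] [ 573.8 -106.8  350.3] [[-0.225  0.744  0.629]
 [ 0.974  0.173  0.144]
 [-0.002  0.645 -0.764]]
3026 [601.7 -95.6 298.1] [14.3 40.1]
((244.1105194091797, 204.5802764892578), (54.955562591552734, 58.58757781982422), 96.80044555664062) [[243.80686033 208.02709463]]
```

play_rows(
  rows=[-0.005, 0.0015, -0.0035, 0, 0, 0, -0.0045, 0.0015, -0.0035, 0, 0, 0, 0.013, 0.003, -0.016, 0, 0, 0, 0.013, 0.003, -0.016, 0, 0, 0, 0.012, 0.0028, -0.0145, 0, 0, 0],
)

```text
time: 3.32
position: [598.7, -94.4, 293.5]
tool_rot: [[-0.225, 0.747, 0.626], [0.974, 0.172, 0.144], [0.0, 0.642, -0.766]]
contact_force: [0.3, 0.0, 0.1]
opening: 0.998
grip_force: 0.0
```

play_rows(
  rows=[0.008, 0.0018, -0.0095, 0, 0, 0, 0.007, 0.0016, -0.0085, 0, 0, 0, 0, 0, 0, 0, 0, 0, 0, 0, 0, 0, 0, 0, 0, 0, 0, 0, 0, 0],
)

```text
time: 3.95
position: [614.3, -91.0, 276.1]
tool_rot: [[-0.225, 0.747, 0.626], [0.974, 0.172, 0.145], [0.001, 0.643, -0.766]]
contact_force: [0.1, 0.4, -0.2]
opening: 1.003
grip_force: 0.0
```

Run:
```python
from h import *
s,c=snap("wrist","w3.png");print(s["position"].round(1),s["joint_positions"].round(2))
a=np.array([-.625,-.150,.766]);r=np.array([625.5,-89.8,268.8]);d=s["position"]-r;print(d@a,d-(d@a)*a,proj(c,[r+39*a,r],s))
```

```text
[614.3 -91.  276.1] [ 0.57  0.02 -0.35  2.11 -0.67  0.46  0.98]
12.763403754063736 [-3.26824726  0.72243834 -2.52319836] [[269.30077763 292.39711104]
 [267.35597105 248.65397509]]
```

View pics/w3.png

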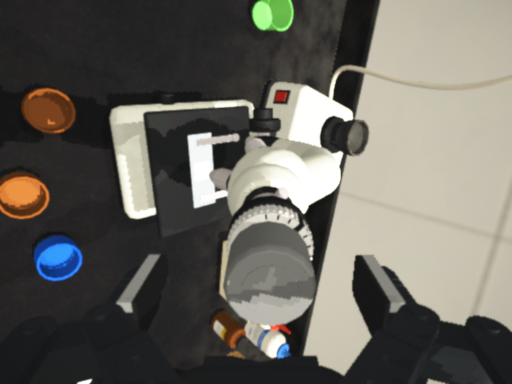

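The cap sits between the open fingers, its centre at about (269,285) and about 4 mm off the finger midline. I'll shift by that and close.

play_rows(
  rows=[0.0033, -0.0006, 0.0025, 0, 0, 0, 0, 0, 0, 0, 0, 0, 0, 0, 0, 0, 0, 0, 0, 0, 0, 0, 0, 0, 0, 0, 0, 0, 0, 0],
  grip=110,
  squeeze=20,
)

```text
time: 4.62
position: [617.4, -91.2, 277.8]
tool_rot: [[-0.225, 0.747, 0.625], [0.974, 0.172, 0.146], [0.001, 0.642, -0.767]]
contact_force: [-0.6, -1.2, -0.2]
opening: 0.565
grip_force: 0.0
```

play_rows(
  rows=[0, 0, 0, 0, 0, 0, 0, 0, 0, 0, 0, 0, 0, 0, 0, 0, 0, 0, 0, 0, 0, 0, 0, 0, 0, 0, 0, 0, 0, 0],
  grip=255,
)

```text
time: 5.25
position: [617.7, -91.3, 278.3]
tool_rot: [[-0.225, 0.747, 0.626], [0.974, 0.172, 0.146], [0.001, 0.643, -0.766]]
contact_force: [-0.3, -0.0, 2.4]
opening: 0.458
grip_force: 22.9
```

play_rows(
  rows=[-0.005, -0.0012, 0.006, 0, 0, 0, -0.0065, -0.0015, 0.008, 0, 0, 0, -0.008, -0.0018, 0.0098, 0, 0, 0, -0.012, -0.0028, 0.0147, 0, 0, 0, -0.012, -0.0028, 0.0147, 0, 0, 0],
)

```text
time: 5.88
position: [571.9, -101.5, 330.6]
tool_rot: [[-0.226, 0.749, 0.623], [0.974, 0.172, 0.146], [0.002, 0.64, -0.768]]
contact_force: [0.3, 0.4, -0.7]
opening: 0.462
grip_force: 22.8
```

play_rows(
  rows=[-0.03, -0.026, 0.0, -2.25, 9.72, 0, -0.03, -0.026, -0.02, -2.25, 9.72, 0, -0.03, -0.026, -0.03, -2.25, 9.72, 0, -0.03, -0.026, -0.04, -2.25, 9.72, 0, -0.022, -0.024, -0.04, 0, 0, 0],
)

```text
time: 6.5
position: [432.7, -229.3, 200.7]
tool_rot: [[-0.228, 0.974, -0.0], [0.974, 0.228, 0.001], [0.001, -0.0, -1.0]]
contact_force: [-0.0, -1.0, -0.3]
opening: 0.461
grip_force: 22.8
```

play_rows(
  rows=[0, 0, -0.05, 0, 0, 0, 0, 0, -0.05, 0, 0, 0, 0, 0, -0.035, 0, 0, 0, 0, 0, -0.02, 0, 0, 0, 0, 0, 0, 0, 0, 0],
)

```text
time: 7.12
position: [428.8, -228.9, 44.6]
tool_rot: [[-0.224, 0.975, -0.006], [0.975, 0.224, 0.003], [0.004, -0.005, -1.0]]
contact_force: [-0.7, -0.3, -0.2]
opening: 0.464
grip_force: 22.8
```

Run:
```python
from h import *
s,c=snap("top","t1.png");print(s["position"].round(1),s["tool_rot"].round(3),s["joint_positions"].round(2))
P=cloud(c)[215:285,290:380];print(np.median(P[...,2]))
s,c=snap("wrist","w4.png")
a=cv2.imread("pics/w4.png");b=cv2.imread("pics/t1.png")[150:300,220:370];cv2.imwrite("pics/p1.png",np.hstack([cv2.resize(a,(480,360)),cv2.resize(b,(320,360))]))
```

```text
[ 428.8 -228.9   44.6] [[-0.224  0.975 -0.006]
 [ 0.975  0.224  0.003]
 [ 0.004 -0.005 -1.   ]] [ 0.67  0.37 -0.29  2.1   0.16  0.7   0.49]
1.7667802968462498
```

View pics/p1.png

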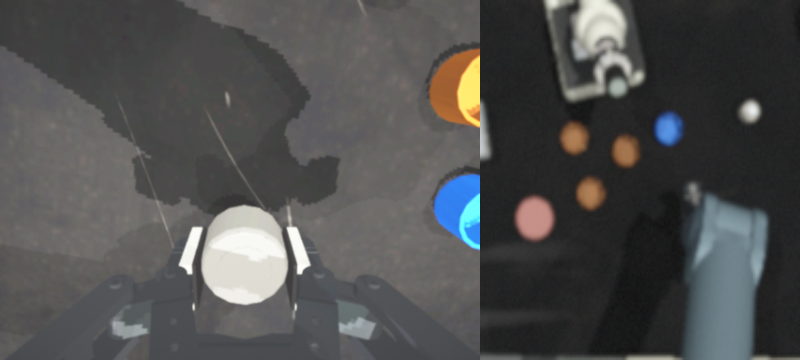

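The cap is held upright in the gripper at about (245,255), and the bench below it is clear.

play_rows(
  rows=[0, 0, -0.012, 0, 0, 0, 0, 0, -0.012, 0, 0, 0, 0, 0, -0.008, 0, 0, 0, 0, 0, -0.003, 0, 0, 0, 0, 0, 0, 0, 0, 0],
)

```text
time: 7.85
position: [431.8, -229.2, 10.8]
tool_rot: [[-0.225, 0.974, -0.0], [0.974, 0.225, 0.001], [0.001, 0.0, -1.0]]
contact_force: [0.9, 0.1, -0.6]
opening: 0.463
grip_force: 22.8
```

play_rows(
  rows=[0, 0, -0.002, 0, 0, 0, 0, 0, -0.002, 0, 0, 0, 0, 0, -0.001, 0, 0, 0, 0, 0, 0, 0, 0, 0, 0, 0, 0, 0, 0, 0],
)

```text
time: 8.48
position: [432.0, -229.4, 6.2]
tool_rot: [[-0.224, 0.974, 0.0], [0.974, 0.224, 0.001], [0.001, 0.001, -1.0]]
contact_force: [0.5, -0.3, -0.5]
opening: 0.461
grip_force: 22.8
```

play_rows(
  rows=[0, 0, -0.001, 0, 0, 0, 0, 0, -0.001, 0, 0, 0, 0, 0, -0.001, 0, 0, 0, 0, 0, 0, 0, 0, 0, 0, 0, 0, 0, 0, 0],
)

```text
time: 9.1
position: [432.0, -229.3, 3.1]
tool_rot: [[-0.225, 0.974, 0.0], [0.974, 0.225, 0.001], [0.001, 0.001, -1.0]]
contact_force: [0.6, 0.6, -0.1]
opening: 0.463
grip_force: 22.8
```

play_rows(
  rows=[0, 0, -0.001, 0, 0, 0, 0, 0, -0.0005, 0, 0, 0, 0, 0, 0, 0, 0, 0, 0, 0, 0, 0, 0, 0, 0, 0, 0, 0, 0, 0],
)

```text
time: 9.72
position: [432.1, -229.3, 1.9]
tool_rot: [[-0.225, 0.974, 0.0], [0.974, 0.225, 0.001], [0.001, 0.001, -1.0]]
contact_force: [-1.1, 2.0, 6.1]
opening: 0.463
grip_force: 23.4
```

play_rows(
  rows=[0, 0, 0, 0, 0, 0, 0, 0, 0, 0, 0, 0, 0, 0, 0, 0, 0, 0, 0, 0, 0, 0, 0, 0, 0, 0, 0, 0, 0, 0],
  grip=90,
)

```text
time: 10.35
position: [431.9, -229.3, 1.5]
tool_rot: [[-0.225, 0.974, 0.0], [0.974, 0.225, 0.001], [0.001, 0.001, -1.0]]
contact_force: [0.4, 0.2, -0.4]
opening: 0.645
grip_force: 0.0
```

play_rows(
  rows=[0, 0, 0.005, 0, 0, 0, 0, 0, 0.015, 0, 0, 0, 0, 0, 0.04, 0, 0, 0, 0, 0, 0.06, 0, 0, 0, 0, 0, 0.06, 0, 0, 0],
  grip=60,
)

```text
time: 10.98
position: [431.7, -229.1, 184.2]
tool_rot: [[-0.225, 0.974, 0.001], [0.974, 0.225, 0.001], [0.001, 0.001, -1.0]]
contact_force: [0.4, -1.2, -1.6]
opening: 0.766
grip_force: 0.0
```

play_rows(
  rows=[0.015, 0.026, 0.055, 2.25, -9.72, 0, 0.025, 0.026, 0.045, 2.25, -9.72, 0, 0.035, 0.026, 0.03, 2.25, -9.72, 0, 0.035, 0.026, 0.015, 2.25, -9.72, 0, 0.035, 0.025, 0.0, 0, 0, 0],
  grip=60,
)

```text
time: 11.6
position: [574.4, -101.1, 325.7]
tool_rot: [[-0.221, 0.748, 0.626], [0.975, 0.169, 0.143], [0.001, 0.642, -0.767]]
contact_force: [0.2, 0.1, -1.1]
opening: 0.76
grip_force: 0.0
```

play_rows(
  rows=[0, 0, 0, 0, 0, 0, 0, 0, 0, 0, 0, 0, 0, 0, 0, 0, 0, 0, 0, 0, 0, 0, 0, 0, 0, 0, 0, 0, 0, 0],
)

```text
time: 12.22
position: [576.7, -101.0, 326.4]
tool_rot: [[-0.224, 0.747, 0.625], [0.974, 0.171, 0.145], [0.001, 0.642, -0.767]]
contact_force: [-1.3, -0.4, 0.3]
opening: 0.767
grip_force: 0.0
```

Run:
```python
from h import *
s,c=snap("wrist","w5.png");print(s["position"].round(1),s["tool_rot"].round(3),s["joint_positions"].round(2))
a=np.array([-.625,-.150,.766]);r=np.array([625.5,-89.8,268.8]);d=s["position"]-r;print(d@a,d-(d@a)*a);p=proj(c,[r+36*a,r,r-7.5*a],s);print(p)
u,v=p[1].astype(int);f=c["frame"][max(0,v-55):v+55,u-75:u+75];cv2.imwrite("pics/w5c.png",cv2.resize(f,None,fx=5,fy=5,interpolation=cv2.INTER_CUBIC)[...,::-1]);print(u-75,max(0,v-55))
st,ct=snap("top","t2.png");P=cloud(ct);f=ct["frame"].astype(int)
m=(P[...,0]>390)&(P[...,0]<475)&(P[...,1]>-275)&(P[...,1]<-185)&(P[...,2]>14)&(P[...,2]<45);print("cap",m.sum(),P[m].mean(0))
```

```text
[ 576.7 -101.   326.4] [[-0.224  0.747  0.625]
 [ 0.974  0.171  0.145]
 [ 0.001  0.642 -0.767]] [ 0.69 -0.11 -0.39  2.11 -0.68  0.61  0.98]
76.33292311488417 [-1.10279567  0.23161169 -0.84258737]
[[262.27377964 226.12867558]
 [262.0144832  205.88980981]
 [261.96975594 202.399395  ]]
187 150
cap 64 [ 434.55937997 -236.87002629   27.2848412 ]
```

View pics/w5c.png

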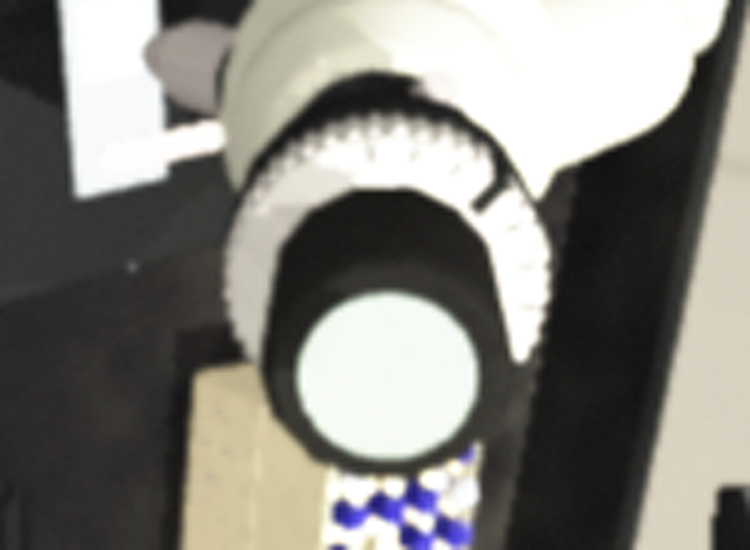

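In the crop the black zero line is at the upper right, about (490,195), with the ring centre near (387,262). Being clockwise of it, the index should be on the right-hand side, which is hidden from here. I'll turn the tool, and so the camera, about its axis to look there.

play_rows(
  rows=[0.0004, 0, 0.0003, 6.57, 1.52, -8.04, 0.0004, 0, 0.0003, 6.57, 1.52, -8.04, 0.0004, 0, 0.0003, 6.57, 1.52, -8.04, 0.0004, 0, 0.0003, 6.57, 1.52, -8.04, 0, 0, 0, 6.57, 1.52, -8.04],
)

```text
time: 12.95
position: [578.5, -100.5, 327.6]
tool_rot: [[0.458, 0.631, 0.626], [0.726, -0.672, 0.146], [0.513, 0.387, -0.766]]
contact_force: [-0.2, -0.0, 0.9]
opening: 0.765
grip_force: 0.0
```

play_rows(
  rows=[0, 0, 0, 6.57, 1.52, -8.04, 0, 0, 0, 6.57, 1.52, -8.04, 0, 0, 0, 0, 0, 0, 0, 0, 0, 0, 0, 0, 0, 0, 0, 0, 0, 0],
)

```text
time: 13.58
position: [578.5, -100.4, 327.6]
tool_rot: [[0.65, 0.43, 0.626], [0.443, -0.884, 0.146], [0.617, 0.183, -0.766]]
contact_force: [0.6, -0.0, 0.5]
opening: 0.764
grip_force: 0.0
```

Run:
```python
from h import *
s,c=snap("wrist","w6.png");print(s["position"].round(1),s["tool_rot"].round(3),s["joint_positions"].round(2))
a=np.array([-.625,-.150,.766]);r=np.array([625.5,-89.8,268.8]);d=s["position"]-r;print(d@a,d-(d@a)*a);p=proj(c,[r+36*a,r+6*a,r-7.5*a],s);print(p)
u,v=p[1].astype(int);f=c["frame"][max(0,v-55):v+55,u-75:u+75];cv2.imwrite("pics/w6c.png",cv2.resize(f,None,fx=5,fy=5,interpolation=cv2.INTER_CUBIC)[...,::-1]);print(u-75,max(0,v-55))
```

```text
[ 578.5 -100.4  327.6] [[ 0.65   0.43   0.626]
 [ 0.443 -0.884  0.146]
 [ 0.617  0.183 -0.766]] [ 0.8  -0.11 -0.49  2.1  -0.69  0.62 -0.29]
76.01578585096298 [0.5159185  0.82943971 0.59518394]
[[261.3840982  227.52031925]
 [261.09618408 210.25024856]
 [260.98897065 203.81943864]]
186 155
```

View pics/w6c.png

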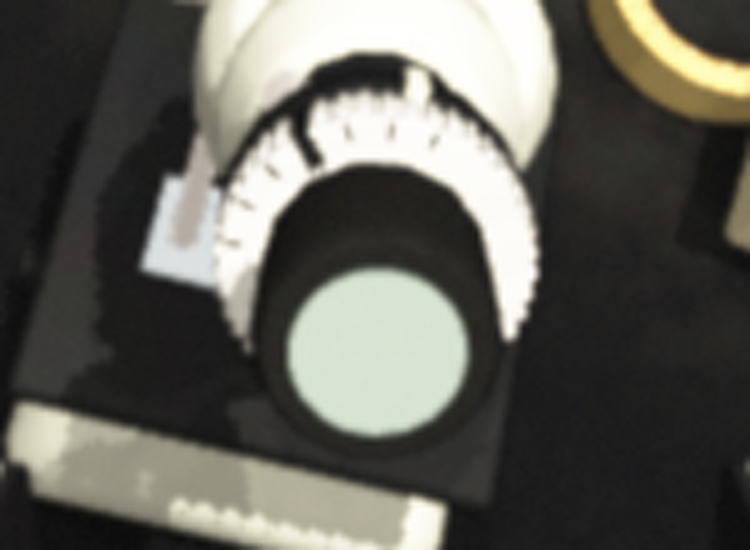

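The zero line shows at crop (310,140) and the white index at (418,85), both clearly. I'll cast rays to get the angle between them.

```bash
cat >> h.py <<'E'
A=np.array([-.625,-.150,.766])
def ray(c,s,p):
    R,t=ext(c,s);n=cv2.undistortPoints(np.array(p,float).reshape(-1,1,2),K(c),np.array(c["distortion"])).reshape(-1,2)
    return -R.T@t,np.c_[n,np.ones(len(n))]@R
def hit(c,s,p,r,h):   # ray onto plane at height h along the eyepiece axis
    o,d=ray(c,s,p);k=((r+h*A-o)@A)/(d@A);return o+d*k[:,None]
def ang(X,r,tx):  # angle about A in tool-x reference, ccw seen from user
    ty=np.cross(A,tx);D=X-r;return np.degrees(np.arctan2(D@ty,D@tx)),np.hypot(D@ty,D@tx)
E
python3 - <<'E'
from h import *
s,c=snap("wrist","w6b.png");r0=np.array([625.5,-89.8,268.8]);o=np.array([186,155]);tx=s["tool_rot"][:,0]
e=hit(c,s,[o+np.array([377,350])/5],r0,36)[0]-(r0+36*A);print("eyecup shift",e,e@tx,e@s["tool_rot"][:,1])
r=r0+e
for n,p,h in (("zero top",(317,163),6),("zero rim",(301,118),6),("index",(414,70),-7.5),("index out",(420,100),-7.5),("index mid",(418,85),-7.5),("ring lo",(220,240),6),("ring hi",(540,250),6)):
    print(n,ang(hit(c,s,[o+np.array(p)/5],r,h),r,tx))
E
```

```text
eyecup shift [1.1248602  0.72543676 1.0598605 ] 1.7069488191815547 0.03461330266690733
zero top (array([28.28140228]), array([17.14414963]))
zero rim (array([25.43140079]), array([23.87089426]))
index (array([-12.67088554]), array([25.69213817]))
index out (array([-17.63813152]), array([21.60117953]))
index mid (array([-15.27191785]), array([23.66841002]))
ring lo (array([80.17708289]), array([22.2258804]))
ring hi (array([-84.53075326]), array([23.32901767]))
```

Run:
```python
from h import *
s,c=snap("wrist","w6b.png");P=cloud(c,s);r=np.array([626.6,-89.1,269.9]);D=P-r;h=D@A;rr=np.linalg.norm(D-h[...,None]*A,axis=2)
for lo,hi,a,b in ((17.8,21.5,0,12),(0,12,25,45)):
    m=(rr>lo)&(rr<hi)&(h>a)&(h<b);print(m.sum(),np.percentile(h[m],[10,50,90]).round(2))
d=s["position"]-r;print(d@A,d-(d@A)*A)
# both finger tips visible?
m=(h>60)&(h<110)&(rr>20)&(rr<60);T=s["tool_rot"].T@(P[m]-s["position"]).T;print(m.sum(), T.min(1).round(1),T.max(1).round(1))
```

```text
562 [4.02 4.96 5.78]
1075 [34.42 35.27 36.02]
75.98024244803699 [-0.5823524   0.10135187 -0.44350629]
2995 [-11.3 -46.9 -34.2] [12.1 46.2 -5.4]
```

play_rows(
  rows=[0.011, 0.0026, -0.0133, 0, 0, 0, 0.011, 0.0026, -0.0133, 0, 0, 0, 0.011, 0.0026, -0.0133, 0, 0, 0, 0.0085, 0.002, -0.0103, 0, 0, 0, 0.004, 0.001, -0.005, 0, 0, 0],
)

```text
time: 14.35
position: [624.2, -89.3, 271.7]
tool_rot: [[0.651, 0.429, 0.626], [0.442, -0.885, 0.147], [0.617, 0.181, -0.766]]
contact_force: [0.4, -1.0, -0.2]
opening: 0.768
grip_force: 0.0
```

play_rows(
  rows=[0.003, 0.0007, -0.0035, 0, 0, 0, 0.001, 0.0002, -0.0012, 0, 0, 0, 0, 0, 0, 0, 0, 0, 0, 0, 0, 0, 0, 0, 0, 0, 0, 0, 0, 0],
)

```text
time: 14.98
position: [628.0, -88.9, 268.1]
tool_rot: [[0.651, 0.428, 0.627], [0.442, -0.885, 0.146], [0.617, 0.182, -0.765]]
contact_force: [-0.4, -0.7, -0.6]
opening: 0.767
grip_force: 0.0
```

Run:
```python
from h import *
s,c=snap("wrist","w7.png");P=cloud(c,s);r=np.array([627.1,-89.0,269.3]);D=P-r;h=D@A;rr=np.linalg.norm(D-h[...,None]*A,axis=2)
d=s["position"]-r;e=d-(d@A)*A;print(s["position"],d@A,e,s["tool_rot"].T@e)
T=(P-s["position"])@s["tool_rot"]
for sg in (1,-1):
    m=(sg*T[...,1]>27)&(sg*T[...,1]<50)&(abs(T[...,0])<13)&(T[...,2]>-30);print(m.sum(),np.percentile(h[m],[1,5]),(sg*T[...,1][m]).min())
m=(abs(h-36)<4)&(rr<25);print("eyecup tip in tool",T[m].mean(0),m.sum(),h[m].mean())
cv2.imwrite("pics/w7c.png",cv2.resize(c["frame"][130:384,90:430],(800,598),interpolation=cv2.INTER_CUBIC)[...,::-1])
```

```text
[628.03550496 -88.87088211 268.06206431] -1.5523170189231712 [-0.03469318 -0.10372966 -0.04886085] [-0.09860001  0.06803362  0.00055301]
1487 [-258.84878486  -92.08481672] 27.09511191530589
1610 [-256.40450441 -243.64397233] 27.001931614055742
eyecup tip in tool [  1.95784205  -0.23172695 -37.1273816 ] 4492 35.57044458020979
```

View pics/w7c.png

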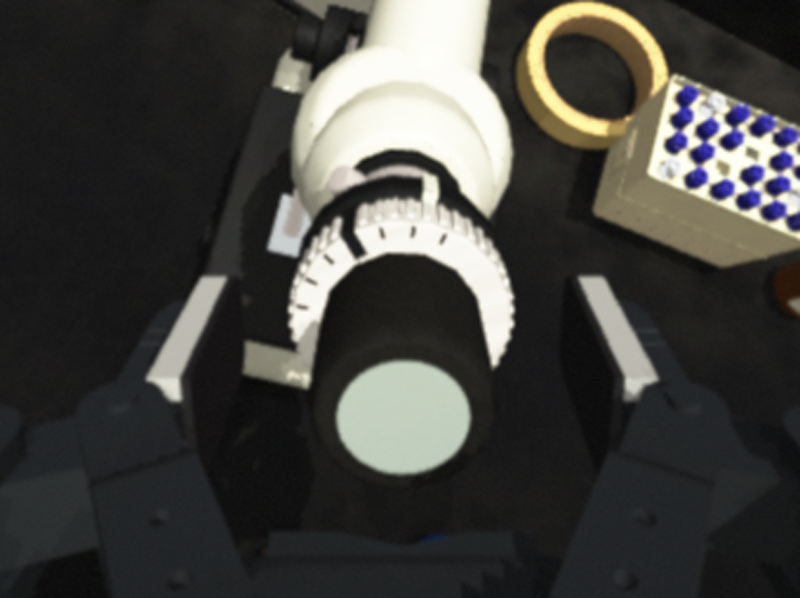

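The fingers straddle the ring symmetrically, with tips at crop (205,280) and (605,280) and the ring between x=290 and 515. I'll go 1.5 mm deeper and then pinch.

play_rows(
  rows=[0.0009, 0.0002, -0.0011, 0, 0, 0, 0, 0, 0, 0, 0, 0, 0, 0, 0, 0, 0, 0, 0, 0, 0, 0, 0, 0, 0, 0, 0, 0, 0, 0],
  grip=105,
)

```text
time: 15.65
position: [628.9, -88.5, 266.7]
tool_rot: [[0.651, 0.429, 0.626], [0.442, -0.885, 0.146], [0.617, 0.182, -0.766]]
contact_force: [1.1, -0.6, 0.0]
opening: 0.59
grip_force: 0.0
```

play_rows(
  rows=[0, 0, 0, 0, 0, 0, 0, 0, 0, 0, 0, 0, 0, 0, 0, 0, 0, 0, 0, 0, 0, 0, 0, 0, 0, 0, 0, 0, 0, 0],
  grip=140,
  squeeze=20,
)

```text
time: 16.27
position: [628.9, -88.6, 266.8]
tool_rot: [[0.651, 0.429, 0.626], [0.442, -0.885, 0.146], [0.617, 0.182, -0.766]]
contact_force: [-4.8, 0.2, 4.3]
opening: 0.502
grip_force: 20.0
```

play_rows(
  rows=[0, 0, 0, 4.4, 1.02, -5.36, 0, 0, 0, 5.63, 1.31, -6.89, 0, 0, 0, 5.63, 1.31, -6.89, 0, 0, 0, 5.63, 1.31, -6.89, 0, 0, 0, 5.0, 1.17, -6.13],
)

```text
time: 16.9
position: [628.9, -88.8, 266.8]
tool_rot: [[0.77, -0.121, 0.627], [-0.268, -0.953, 0.145], [0.579, -0.279, -0.766]]
contact_force: [-4.7, 0.3, 3.1]
opening: 0.499
grip_force: 20.0
```

play_rows(
  rows=[0, 0, 0, 0, 0, 0, 0, 0, 0, 0, 0, 0, 0, 0, 0, 0, 0, 0, 0, 0, 0, 0, 0, 0, 0, 0, 0, 0, 0, 0],
)

```text
time: 17.52
position: [628.9, -88.8, 266.8]
tool_rot: [[0.77, -0.116, 0.627], [-0.262, -0.954, 0.145], [0.581, -0.276, -0.765]]
contact_force: [-5.5, -0.4, 4.7]
opening: 0.503
grip_force: 20.1
```

Run:
```python
from h import *
s,c=snap("wrist","w8.png");r=np.array([627.1,-89.0,269.3]);p=proj(c,[r+6*A,r-7.5*A],s);print(s["joint_positions"].round(2),p)
u,v=p[0].astype(int);cv2.imwrite("pics/w8c.png",cv2.resize(c["frame"][v-80:v+30,u-75:u+75],None,fx=5,fy=5,interpolation=cv2.INTER_CUBIC)[...,::-1]);print(u-75,v-80)
```

```text
[ 0.69  0.07 -0.49  2.08 -0.64  0.43 -1.06] [[260.86987137 267.11151562]
 [260.74792632 253.3549938 ]]
185 187
```

View pics/w8c.png

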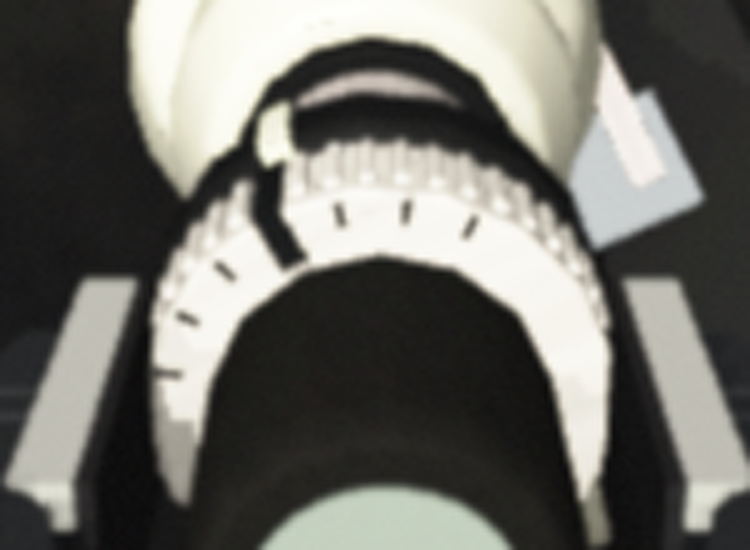

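The long line's rim end, about (265,185), is nearly under the white index at (275,150). I'll measure what is left.

Run:
```python
from h import *
s,c=snap("wrist","w8b.png");r=np.array([627.1,-89.0,269.3]);o=np.array([185,187]);tx=s["tool_rot"][:,0]
for n,p,h in (("zero in",(290,262),6),("zero edge",(273,212),6),("zero low",(262,180),-5),("index top",(273,162),-7.5),("index low",(281,105),-19),("ring L",(152,350),6),("ring R",(610,350),6)):
    print(n,ang(hit(c,s,[o+np.array(p)/5],r,h),r,tx))
```

```text
zero in (array([29.4380132]), array([16.55841501]))
zero edge (array([26.295797]), array([21.66265403]))
zero low (array([32.40936041]), array([21.16892541]))
index top (array([29.04372343]), array([21.42449187]))
index low (array([26.49860286]), array([22.85274899]))
ring L (array([75.75143882]), array([21.86514072]))
ring R (array([-76.26298919]), array([22.29131251]))
```

play_rows(
  rows=[0, 0, 0, 0, 0, 0, 0, 0, 0, 0, 0, 0, 0, 0, 0, 0, 0, 0, 0, 0, 0, 0, 0, 0, 0, 0, 0, 0, 0, 0],
  grip=60,
)

```text
time: 18.25
position: [629.0, -88.5, 266.6]
tool_rot: [[0.77, -0.117, 0.627], [-0.263, -0.954, 0.146], [0.58, -0.277, -0.766]]
contact_force: [-0.7, 0.8, 0.9]
opening: 0.769
grip_force: 0.0
```

play_rows(
  rows=[-0.006, -0.0014, 0.0075, 0, 0, 0, -0.01, -0.0023, 0.0122, 0, 0, 0, -0.012, -0.0028, 0.0147, 0, 0, 0, -0.012, -0.0028, 0.0147, 0, 0, 0, -0.01, -0.0023, 0.0122, 0, 0, 0],
)

```text
time: 18.88
position: [578.3, -100.7, 329.9]
tool_rot: [[0.769, -0.117, 0.628], [-0.263, -0.954, 0.144], [0.582, -0.276, -0.765]]
contact_force: [0.8, 0.2, 0.1]
opening: 0.765
grip_force: 0.0
```

play_rows(
  rows=[0, 0, 0, 0, 0, 0, 0, 0, 0, 0, 0, 0, 0, 0, 0, 0, 0, 0, 0, 0, 0, 0, 0, 0, 0, 0, 0, 0, 0, 0],
)

```text
time: 19.5
position: [578.9, -99.9, 327.5]
tool_rot: [[0.771, -0.117, 0.626], [-0.264, -0.953, 0.146], [0.58, -0.278, -0.766]]
contact_force: [-0.1, -0.5, -0.0]
opening: 0.764
grip_force: 0.0
```

Run:
```python
from h import *
s,c=snap("wrist","w9.png");r=np.array([627.1,-89.0,269.3]);p=proj(c,[r+6*A],s);u,v=p[0].astype(int)
a=cv2.resize(c["frame"][v-45:v+45,u-50:u+50],(400,360),interpolation=cv2.INTER_CUBIC)
st,ct=snap("top","t3.png");P=cloud(ct);b=cv2.resize(ct["frame"][150:280,220:360],(388,360),interpolation=cv2.INTER_CUBIC)
cv2.imwrite("pics/p2.png",np.hstack([a,b])[...,::-1]);print(u-50,v-45)
m=(P[...,0]>390)&(P[...,0]<475)&(P[...,1]>-275)&(P[...,1]<-185)&(P[...,2]>14)&(P[...,2]<45);print("cap",m.sum(),P[m].mean(0))
```

```text
211 162
cap 63 [ 434.65151338 -236.87379772   28.37641815]
```

View pics/p2.png

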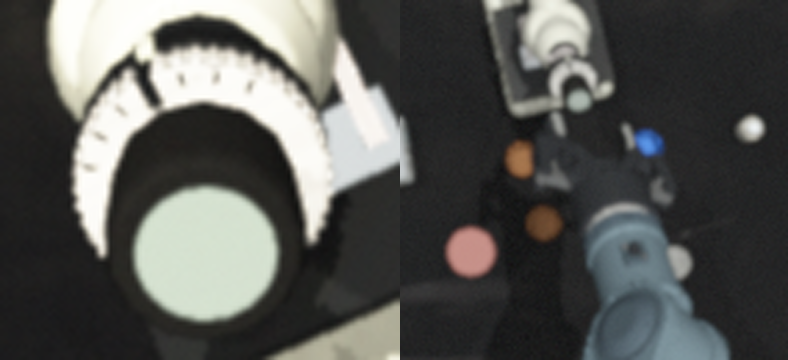

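The left half shows the zero line, (143,68) to (155,103), meeting the white index at (147,45). The right half shows the cap standing on the bench at (680,262). One last angle check, and the same script hands in if it passes.

Run:
```python
from h import *
s,c=snap("wrist","w10.png");r=np.array([627.1,-89.0,269.3]);o=np.array([211,162]);tx=s["tool_rot"][:,0]
g=lambda p,h:ang(hit(c,s,[o+np.array(p)/4],r,h),r,tx)
z=[g((155,103),6),g((143,70),6)];i=[g((147,48),-7.5)];print(z,i)
if abs(np.mean([k[0] for k in z])-i[0][0])<4.5: print(job.close_job())
```

```text
[(array([28.56243869]), array([16.93727013])), (array([25.89405116]), array([23.13630157]))] [(array([24.93201193]), array([23.44301033]))]
the job is handed in; nothing more can be done
None
```

The job is handed in: the dust cap stands upright on the free strip of bench, and the dioptre ring's zero line is within about 3° of the index by camera (tolerance 7°); no verdict came back.

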